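Fasten the hasp, then hold the machine's lid open

TASK

Ready the opened-up coffee machine for a look inside: first, with its lid still shut, swing the metal hasp on its deck all the way over until it lies flat with its slot over the staple. Then lift the hinged lid, which has a bar handle, and hold it open at 50 degrees above shut; it falls shut if let go, so finish while the fingers are still holding it there, still, with nothing else propping it. Leave the other things on the table and machine where they are.

Things in the scene. Friction and masses are not known exactly. Their poses are not given: they have to be found in the camera images.
- machine: low steel coffee-machine casing, fixed, 240 mm deep (x) x 360 wide (y) x 140 high; origin: centre of its underside. Its front (-x, two black knobs standing out 28 mm) faces the robot, +y is its left. On top: lid on the right half, flat deck 140 mm high with the staple on the left half, hasp pivot between them; three toggles 28 mm high at the deck's back edge, 38 to 162 mm left of the middle
- lid (a joint): lid hinge, rad: 0 shut, grows as it opens, 0.873 is 50 degrees, stop at 1.9. The lid: steel plate 180 mm (hinge to front edge) x 150 x 5 mm, about 0.35 kg, hinged along its back edge, nearly without friction: its front edge rises and swings back, away from the robot; let go at 50 degrees it falls shut
- lid_handle (a point): middle of the lid's handle: a round dark steel bar 10 mm thick and 90 mm long between its posts, parallel to the hinge, its centre 40 mm above the lid's top face, 150 mm from the hinge and 30 mm from the front edge; moves and turns with the lid (point axes: at lid 0 equal to the machine's axes)
- lid_hinge (a point): point on the lid's hinge axis, in the middle of its width, 1 mm above deck height; the axis is the machine's y axis; with the lid shut the handle is 150 mm nearer the robot along the machine's -x and 45 mm higher
- hasp (a joint): hasp hinge, rad: 0 closed (flat, pointing to the machine's left, slot over the staple), pi/2 upright; starts at 1.85 to 2.3, leaning right over the lid's edge, in its way; stop 2.4. Stiff (0.04 Nm), stays where left. Dark steel strap 26 mm wide (machine x), 3 thick, 74 long from hinge to tip; slot 12 x 22 mm centred 50 mm from the hinge
- hasp_hinge (a point): middle of the hasp's hinge, 6 mm above the deck; the axis is the machine's x axis
- hasp_mid (a point): point on the strap's face that is on top when closed, 28 mm from the hinge, between hinge and slot: a good place to push; 147.5 mm above the table when closed
- staple_top (a point): top of the staple, a fixed wire loop 14 mm long (machine y), 4 mm thick, 18 mm high above the deck, 50 mm to the left of the hasp's hinge
- dish: pale translucent bowl of screws, 64 mm across and 28 mm high, standing on the machine's deck near its front left; origin at the centre of its underside
- black_ring: loose black plastic ring, 84 mm across, 22 mm high, lying on the yellow mat at the left; origin at the centre of its underside
- steel_ring: loose steel ring, 66 mm across, 18 mm high, lying on the yellow mat at the left; origin at the centre of its underside
- disc: loose dark steel disc with a hub, 76 mm across, 16 mm high, on the yellow mat; origin at the centre of its underside
- fork: loose black U-shaped block, 70 x 66 x 22 mm, on the yellow mat; origin at the centre of its underside
- brush: loose cleaning brush lying on the table to the right of the machine, under 35 mm high, about 200 mm long
- wrench: loose wrench lying on the table to the right of the machine, about 180 mm long
- jar: closed amber jar, 68 mm across, 100 mm high, standing to the right of the machine; origin at the centre of its underside

How it is judged:
By the outcome, as a careful person would: the job done as asked, in the order asked, and still so for the second after the job is handed in, while the arm keeps its last pose, push and grip.
It also fails if it takes over 45 s, if anything falls off the work surface, if the arm or the gripper's body presses on something with over 40 N, if the wrist force passes 120 N, or if a joint passes its speed limit or range.

ROBOT

A 6-joint arm with a two-finger parallel gripper is mounted at the origin on the work surface. World frame = base frame: x ahead of the robot, y to its left, z up, the work surface at z = 0. Lengths are in m, angles in rad, forces in N, time in s.
With the tool pointing down it reaches from about 0.35 to 0.775 m from the base axis. Payload 7.3 kg.
Tool frame: the origin (TCP) lies at the centre of the arm's flange, where the gripper is bolted on; the fingertips stand 178 mm ahead of it and the grasp point (between the pads) lies 159 mm ahead of it (tip_extent is the distance from the TCP to the fingertips, in m); z points along the fingers, y is the line along which they close (so a half turn about z gives the same grasp; the last joint's range is limited). The gripper opens to 92 mm and grips with 3 to 60 N. Pads are 19 mm wide; open, the fingers measure 130 mm over their backs; the gripper's body (75 mm by 190 mm) begins 47 mm behind the grasp point.
Start: joints at [1.101, 0.342, 1.524, -0, 1.275, -0.146], TCP at [0.167, 0.498, 0.405] pointing down, gripper open.
Joint ranges: [-2.53, 2.53], [-0.77, 2.02], [0.04, 2.7], [-1, 4.14], [0.28, 2.66], [-3.11, 3.11]. Speed limits (rad/s): [2.57, 2.57, 3.14, 3.14, 3.14, 3.14].

INTERFACE

Orientations are given as [roll, pitch, yaw] about the fixed x, y, z axes, in that order (R = Rz(yaw) Ry(pitch) Rx(roll)).
In Python, from cell import * gives the robot as it stands.
- The arm moves only by the tool arm_command, never from a script. Its arguments are lists of equal length, an entry for each row: "xyz": the shift along the world's x, y, z in mm, a list of three; "spin": the turn about the world's z in degrees. In form: {"xyz": [[tx, ty, tz], ...], "spin": [spin, ...]}. A call has 1 to 20 rows; each row shifts and turns the commanded pose from where the row before left it; what a row does not reach is not made up. A row lasts 1/10 s, in which the tool goes at most 50 mm and 8.59 degrees, less where a joint would pass 70% of its speed; a pose out of reach is approached as far as the arm can. A call with a gripper value outside its range is refused whole. "jaw" is the opening, from -1 (shut) to 1 (fully open), set as the call begins (left out, the last holds). The fingers move at their own pace and stop on an object; "squeeze" is the grip in N (left out, the last holds). Time passes only in rows, so rows that do not move let the fingers close. It gives the time, the measured TCP pose, the force, the opening and the grip force at its end, in the units of the state.
- observe(): the state, without advancing time (a new reading comes with each control period).
- read_camera(name): name is "side" or "top" or "wrist"; returns a dict with "img" (384x512x3 uint8, red, green, blue), "depth" (384x512 float32, m along the optical axis (not along the pixel's ray), 0 where there is no reading), "fx", "fy", "cx", "cy" (pixels), "dist_coeffs" ([k1, k2, p1, p2, k3] as OpenCV has them; the pictures are not rectified), "world_from_camera" (4x4, takes a point from camera to world coordinates). Camera axes: x right, y up, looking along -z (the intrinsics and any distortion apply to the point x, -y, -z); pixel columns grow to the right and rows downward; lengths in m; the calibration is good to about 2 mm. A picture is of the moment at which its call begins.
- hand_in(): hands the job in; it is judged then, once.
The state is a dict: "time": time; "qpos": joint angles; "qvel": joint speeds; "joint_efforts": joint torques, N m; "tool_pos": TCP position; "tool_rot": TCP orientation; "contact_force": force on the tool from outside, world axes, zero at the start; "torque": the same for the moment, N m; "opening": finger opening in m; "grip_force": force on a finger pad.
Only numpy, scipy, OpenCV 4.12 (cv2) and the standard library are available. Lean on these libraries where they do the work, as an engineer would, in place of code of your own. Each camera call takes 0.05 s, during which the arm holds its last target. There are 200 camera calls.

## Working session

There is one attempt and no reset: what is moved stays moved. The work goes in short steps, Python scripts to look and compute and a tool call to move; the robot and the scene stay as the last step left them, time stands still between calls to the robot, and variables do not carry over. Pictures are saved under pics/ and viewed, at most 10 in all, crops included, and the job is handed in when it is done.

Besides the shell and the picture viewer there is one more tool, called after "Request:" in YAML: its name, and indented under it one key for each argument. arm_command: Moves the arm, as the interface text tells. Its arguments: {"type":"object","properties":{"xyz":{"type":"array","items":{"type":"array","items":{"type":"number"}}},"spin":{"type":"array","items":{"type":"number"}},"jaw":{"type":"number"},"squeeze":{"type":"number"}},"required":["xyz","spin"]}

```bash
mkdir -p pics; ls; cat > h.py <<'E'
from cell import *
import numpy as np, cv2, pickle
def snap(n,tag):
    c=read_camera(n); pickle.dump(c,open(f'pics/{tag}.pkl','wb')); cv2.imwrite(f'pics/{tag}.png',c['img'][:,:,::-1]); return c
def K(c): return np.array([[c['fx'],0,c['cx']],[0,c['fy'],c['cy']],[0,0,1.]])
def ray(c,uv):
    p=cv2.undistortPoints(np.array([[uv]],float),K(c),np.array(c['dist_coeffs'],float))[0,0]
    T=np.array(c['world_from_camera']); return T[:3,3],T[:3,:3]@np.array([p[0],-p[1],-1])
def onz(c,uv,z):
    o,d=ray(c,uv); return o+d*(z-o[2])/d[2]
def dep(c,uv):
    o,d=ray(c,uv); return o+d*c['depth'][int(round(uv[1])),int(round(uv[0]))]
def proj(c,P):
    T=np.array(c['world_from_camera']); q=(np.array(P)-T[:3,3])@T[:3,:3]
    return cv2.projectPoints(np.array([[q[0],-q[1],-q[2]]]),np.zeros(3),np.zeros(3),K(c),np.array(c['dist_coeffs'],float))[0][0,0]
E
python3 - <<'E'
from h import *
for n in ['top','side']:
    c=snap(n,n+'0'); print(n,c['fx'],np.round(c['world_from_camera'],3).tolist())
a=[cv2.imread(f'pics/{n}0.png') for n in ('top','side')]
print(observe())
E
```

```text
pics
top 400.4741723052048 [[-0.002, 0.985, -0.175, 0.358], [-1.0, -0.004, -0.01, 0.005], [-0.011, 0.175, 0.985, 1.435], [0.0, 0.0, 0.0, 1.0]]
side 368.5473989789791 [[-0.933, 0.231, -0.276, 0.222], [-0.359, -0.636, 0.683, 0.862], [-0.018, 0.736, 0.677, 1.016], [0.0, 0.0, 0.0, 1.0]]
{'time': 0.1, 'qpos': array([ 1.10097293e+00,  3.42636411e-01,  1.52492573e+00, -4.18599041e-05,
        1.27539049e+00, -1.46003379e-01]), 'qvel': array([ 0.00121254, -0.00267281, -0.00241403, -0.00056965, -0.00055083,
        0.00035108]), 'joint_efforts': array([ 6.85944287e-04, -4.32003093e+01, -2.44695836e+01,  7.18097901e-02,
        5.25646505e-02, -7.50263041e-06]), 'tool_pos': array([0.16697923, 0.49760722, 0.40412145]), 'tool_rot': array([-3.14024131e+00, -1.58253491e-04,  2.81778475e+00]), 'contact_force': array([ 0.03201327,  0.47013476, -0.03297866]), 'torque': array([-0.02658864, -0.00429106, -0.02700561]), 'grip_force': 0.0, 'opening': 0.09159259473397668}
```

View pics/top0.png

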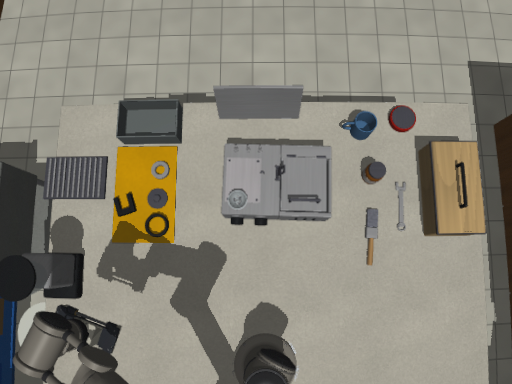

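View pics/side0.png

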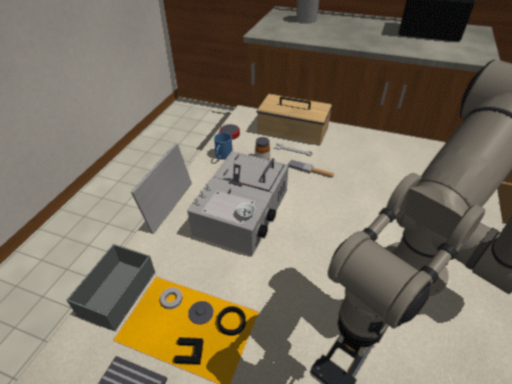

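Top view: machine at about (276,181), hasp near (280,170), handle near (303,198). Side view: the hasp and handle stand up at (237,172) and (268,168). I'll zoom in on both.

```bash
python3 - <<'E'
from h import *
t=pickle.load(open('pics/top0.pkl','rb')); s=pickle.load(open('pics/side0.pkl','rb'))
a=cv2.resize(t['img'][130:230,210:344],None,fx=5.9,fy=5.9,interpolation=2)[:590]
b=cv2.resize(s['img'][145:255,180:310],None,fx=5,fy=5,interpolation=2)
cv2.imwrite('pics/a.png',a[:,:,::-1]);cv2.imwrite('pics/b.png',b[:,:,::-1])
for n,uv in dict(deck=(240,170),lidm=(303,180),lidfront=(285,205),panel_lo=(258,112),panel_hi=(258,90),table=(300,250),handle=(304,198)).items(): print(n,np.round(dep(t,uv),3))
# all top-cam depth points, panel max height
E
```

```text
deck [0.655 0.078 0.143]
lidm [ 0.619 -0.129  0.149]
lidfront [ 0.537 -0.069  0.149]
panel_lo [0.893 0.019 0.051]
panel_hi [0.921 0.017 0.182]
table [ 0.396 -0.129  0.002]
handle [ 0.553 -0.127  0.193]
```

View pics/a.png

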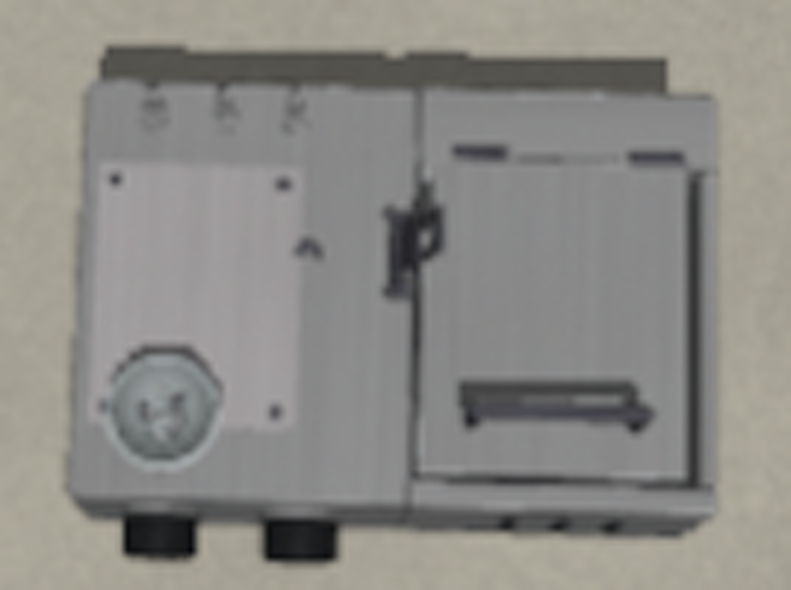

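View pics/b.png

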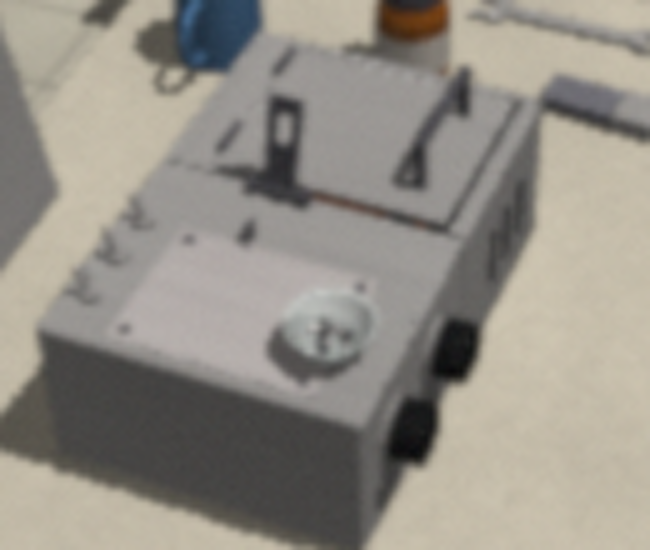

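Crop a: handle bar runs from (462,413) to (650,413) with its shadow above at y≈390. Hasp hinge is at (395,250) with the strap leaning right to (440,225), and the staple is at (308,247). In crop b the staple is at (247,232) and the strap tip at (285,98). Next I'll use depth and edges.

```bash
python3 - <<'E'
from h import *
t=pickle.load(open('pics/top0.pkl','rb')); s=pickle.load(open('pics/side0.pkl','rb'))
def cloud(c,u0,u1,v0,v1):
    return np.array([np.r_[dep(c,(u,v)),u,v,c['img'][v,u].mean()] for v in range(v0,v1) for u in range(u0,u1) if c['depth'][v,u]>0])
C=cloud(t,215,340,130,230)
top=C[(C[:,2]>.13)]
rect=cv2.minAreaRect(top[:,:2].astype(np.float32)); print('machine rect',rect)
H=C[(C[:,2]>.170)&(C[:,0]<.60)&(C[:,1]<-.05)]
print('handle',len(H),H[:,:3].mean(0),H[:,:3].min(0),H[:,:3].max(0),np.polyfit(H[:,1],H[:,0],1))
A=C[(C[:,2]>.153)&(C[:,0]>.57)&(C[:,0]<.72)]
print('hi top');print(np.round(A,3).tolist())
C=cloud(s,180,310,145,255)
H=C[(C[:,2]>.165)&(C[:,0]<.60)&(C[:,1]<-.05)]
print('handle side',len(H),H[:,:3].mean(0),H[:,:3].min(0),H[:,:3].max(0))
A=C[(C[:,2]>.153)&(C[:,0]>.59)&(C[:,0]<.72)&(C[:,1]<.06)]
for r in A: print(np.round(r,3).tolist())
cs=lambda x,y:(210+x/5.9,130+y/5.9); sd=lambda x,y:(180+x/5,145+y/5)
print('deck pts: front-left',onz(t,cs(75,495),.14),'back-left',onz(t,cs(92,85),.14),'back-right',onz(t,cs(713,97),.14),'front-right',onz(t,cs(712,492),.14))
print('staple',onz(t,cs(308,245),.15),onz(s,sd(248,230),.15))
print('hinge top',onz(t,cs(395,252),.146),'side',onz(s,sd(277,190),.146))
print('bar ends top',onz(t,cs(462,410),.186),onz(t,cs(650,410),.186),'lid back edge marks',onz(t,cs(480,153),.146),onz(t,cs(655,158),.146))
E
```

```text
machine rect ((0.6243451833724976, -0.04264327883720398), (0.35620397329330444, 0.2381325662136078), 88.07167053222656)
handle 96 [ 0.54991025 -0.12715268  0.19075114] [ 0.54414328 -0.17462263  0.17581804] [ 0.55672406 -0.08032731  0.19866218] [0.02497014 0.55308527]
hi top
[[0.695, -0.078, 0.155, 287.0, 157.0, 125.333], [0.695, -0.19, 0.154, 321.0, 157.0, 92.667], [0.686, -0.084, 0.153, 289.0, 160.0, 138.667], [0.656, -0.064, 0.218, 284.0, 164.0, 115.667], [0.656, -0.067, 0.22, 285.0, 164.0, 126.0], [0.672, -0.091, 0.154, 291.0, 164.0, 137.333], [0.669, -0.041, 0.153, 276.0, 165.0, 91.0], [0.668, -0.044, 0.157, 277.0, 165.0, 109.333], [0.668, -0.048, 0.158, 278.0, 165.0, 110.667], [0.657, -0.061, 0.204, 283.0, 165.0, 63.0], [0.655, -0.064, 0.211, 284.0, 165.0, 80.0], [0.653, -0.067, 0.22, 285.0, 165.0, 114.667], [0.665, -0.041, 0.155, 276.0, 166.0, 76.0], [0.665, -0.044, 0.154, 277.0, 166.0, 74.667], [0.665, -0.048, 0.156, 278.0, 166.0, 71.667], [0.665, -0.051, 0.154, 279.0, 166.0, 60.0], [0.657, -0.056, 0.191, 281.0, 166.0, 47.0], [0.655, -0.059, 0.199, 282.0, 166.0, 48.0], [0.652,
[... 11021 characters left out ...]
9.0, 117.333]
[0.643, 0.005, 0.155, 230.0, 189.0, 112.333]
[0.644, 0.011, 0.155, 229.0, 190.0, 91.667]
[0.646, 0.015, 0.153, 228.0, 191.0, 100.667]
deck pts: front-left [0.5095734  0.13348174 0.14      ] back-left [0.74431708 0.12696614 0.14      ] back-right [ 0.73573588 -0.22675572  0.14      ] front-right [ 0.50975266 -0.21823789  0.14      ]
staple [0.64797568 0.00428669 0.15      ] [0.64212452 0.01027337 0.15      ]
hinge top [ 0.64465691 -0.04427692  0.146     ] side [ 0.64132611 -0.03972276  0.146     ]
bar ends top [ 0.54916791 -0.07764851  0.186     ] [ 0.54870392 -0.17839399  0.186     ] lid back edge marks [ 0.7015397  -0.09278642  0.146     ] [ 0.69835043 -0.19147677  0.146     ]
```

The points agree with the given sizes: machine yaw is about -1.7°, hasp hinge (0.643,-0.043), handle (0.549,-0.127,0.186). Now I move over to the right of the hasp with the fingers shut.

Request:
arm_command:
  xyz:
    - [25, -31, 3]
    - [25, -31, 3]
    - [25, -31, 3]
    - [25, -31, 3]
    - [25, -31, 3]
    - [25, -31, 3]
    - [25, -31, 3]
    - [25, -31, 3]
    - [25, -31, 3]
    - [25, -31, 3]
    - [25, -31, 3]
    - [25, -31, 3]
    - [25, -31, 3]
    - [25, -31, 3]
    - [25, -31, 3]
    - [25, -31, 3]
    - [25, -31, 3]
    - [25, -31, 3]
    - [25, -31, 0]
  spin: [-3.85, -3.85, -3.85, -3.85, -3.85, -3.85, -3.85, -3.85, -3.85, -3.85, -3.85, -3.85, -3.85, -3.85, -3.85, -3.85, -3.85, -3.85, -3.85]
  jaw: -1
  squeeze: 30

```text
time: 2.0
tool_pos: [0.6428, -0.0927, 0.4587]
tool_rot: [-3.142, -0.0, 1.538]
contact_force: [0.6, 0.0, -0.0]
opening: 0.0005
grip_force: 0.0
```

Request:
arm_command:
  xyz:
    - [0, 0, 0]
    - [0, 0, 0]
  spin: [0, 0]

```text
time: 2.2
tool_pos: [0.6422, -0.092, 0.4573]
tool_rot: [-3.139, -0.001, 1.54]
contact_force: [-0.2, 0.2, 0.1]
opening: 0.0001
grip_force: 0.0
```

Request:
arm_command:
  xyz:
    - [0, -5, -20]
    - [0, 0, -30]
    - [0, 0, -30]
    - [0, 0, -22]
    - [0, 0, 0]
    - [0, 7, 0]
    - [0, 7, 0]
    - [0, 7, 0]
    - [0, 7, 0]
    - [0, 7, 0]
    - [0, 7, 0]
    - [0, 7, 0]
    - [0, 7, 0]
    - [0, 7, 0]
    - [0, 7, 0]
    - [0, 6, 0]
    - [0, 6, 0]
    - [0, 0, 0]
  spin: [0, 0, 0, 0, 0, 0, 0, 0, 0, 0, 0, 0, 0, 0, 0, 0, 0, 0]

```text
time: 4.0
tool_pos: [0.642, -0.0133, 0.3568]
tool_rot: [3.141, -0.001, 1.542]
contact_force: [0.1, -0.2, 0.1]
opening: 0.0006
grip_force: 0.2
```

```bash
python3 - <<'E'
from h import *
s=snap('side','s1'); t=snap('top','t1')
b=cv2.resize(s['img'][135:245,180:310],None,fx=3,fy=3,interpolation=2)
a=cv2.resize(t['img'][130:230,215:335],None,fx=3.3,fy=3.3,interpolation=2)[:330]
cv2.imwrite('pics/c.png',np.hstack([b,a[:330,:]])[:,:,::-1])
E
```

```text
(no output)
```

View pics/c.png

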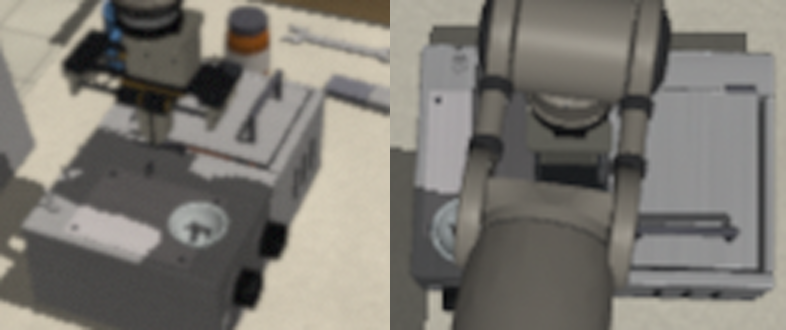

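The side crop shows the fingers at about (150,125) just behind the staple at (150,170), and the strap is not clearly visible. I'll check with depth.

```bash
python3 - <<'E'
from h import *
s=pickle.load(open('pics/s1.pkl','rb'))
print(observe()['tool_pos'], proj(s,(.642,-.013,.178)),proj(s,(.642,.013,.19)),proj(s,(.643,-.043,.146)),proj(s,(.665,-.095,.21)))
for v in range(160,188,2): print(v,[tuple(np.round(dep(s,(u,v))*1000).astype(int))[1:] for u in range(222,244,2)])
b=cv2.resize(s['img'][150:200,205:265],None,fx=12,fy=12,interpolation=2)
cv2.imwrite('pics/d.png',np.clip(b[:,:,::-1]*1.6,0,255))
E
```

```text
[ 0.64198928 -0.01397831  0.35671892] [231.84441148 180.8109508 ] [228.66807123 182.85956732] [235.32197823 182.32837811] [234.46087332 158.52347551]
160 [(np.int64(12), np.int64(283)), (np.int64(11), np.int64(284)), (np.int64(13), np.int64(287)), (np.int64(11), np.int64(287)), (np.int64(15), np.int64(293)), (np.int64(9), np.int64(289)), (np.int64(13), np.int64(294)), (np.int64(14), np.int64(297)), (np.int64(9), np.int64(295)), (np.int64(9), np.int64(297)), (np.int64(4), np.int64(294))]
162 [(np.int64(8), np.int64(271)), (np.int64(12), np.int64(276)), (np.int64(11), np.int64(277)), (np.int64(11), np.int64(279)), (np.int64(14), np.int64(283)), (np.int64(13), np.int64(284)), (np.int64(14), np.int64(287)), (np.int64(12), np.int64(287)), (np.int64(9), np.int64(287)), (np.int64(12), np.int64(291)), (np.int64(7), np.int64(289))]
164 [(np.int64(15), np.int64(268)), (np.int64(10), np.int64(266)), (np.int64(9), np.int64(267)), (np.int64(11), np.int64(271)), (np.int64(12), np.int64(273)), (np.int64(13), np.int64(276)), (np.int64(16), np.int64(280)), (np.int64(11), np.int64(278)), (np.int64(16)
[... 3359 characters left out ...]
7)), (np.int64(-36), np.int64(138)), (np.int64(7), np.int64(183)), (np.int64(-8), np.int64(170)), (np.int64(-23), np.int64(158)), (np.int64(-37), np.int64(147)), (np.int64(-37), np.int64(149)), (np.int64(-119), np.int64(72))]
186 [(np.int64(-16), np.int64(138)), (np.int64(-21), np.int64(136)), (np.int64(-24), np.int64(135)), (np.int64(-24), np.int64(138)), (np.int64(-24), np.int64(140)), (np.int64(-28), np.int64(139)), (np.int64(-35), np.int64(134)), (np.int64(-36), np.int64(136)), (np.int64(-38), np.int64(136)), (np.int64(-35), np.int64(141)), (np.int64(-39), np.int64(140))][ WARN:0@0.089] global loadsave.cpp:1063 imwrite_ Unsupported depth image for selected encoder is fallbacked to CV_8U.
```

View pics/d.png

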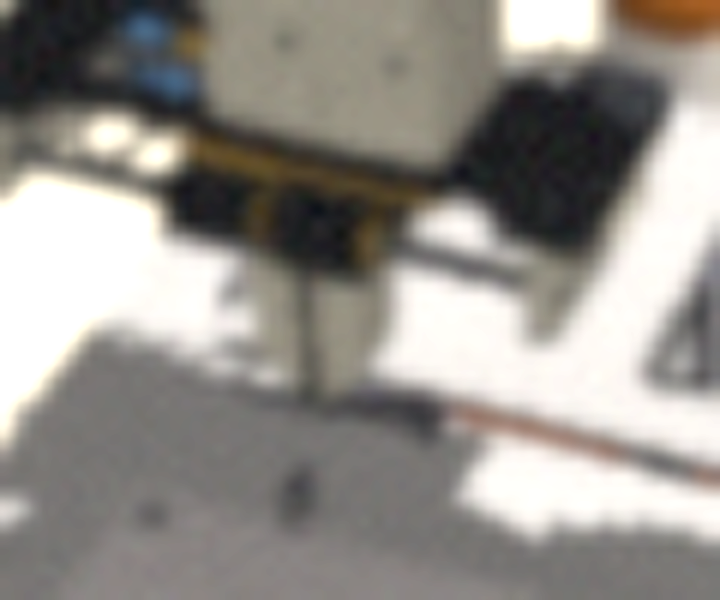

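The points at (y,z) = (-38,151), (-23,158), (-8,170) and (7,183) mm are the strap seen edge-on at about 38°, as predicted. I press it down, shifted slightly away from the staple.

Request:
arm_command:
  xyz:
    - [0, -4, 0]
    - [0, 0, -4]
    - [0, 0, -4]
    - [0, 0, -4]
    - [0, 0, -4]
    - [0, 0, -4]
    - [0, 0, -4]
    - [0, 0, -4]
    - [0, 0, -2]
    - [0, 0, 0]
  spin: [0, 0, 0, 0, 0, 0, 0, 0, 0, 0]

```text
time: 5.1
tool_pos: [0.6419, -0.0183, 0.3262]
tool_rot: [-3.141, 0.0, 1.541]
contact_force: [0.5, 0.7, -0.4]
opening: 0.0007
grip_force: 0.0
```

Request:
arm_command:
  xyz:
    - [0, 0, -1]
    - [0, 0, 0]
  spin: [0, 0]

```text
time: 5.3
tool_pos: [0.642, -0.0184, 0.3258]
tool_rot: [3.141, 0.0, 1.541]
contact_force: [-0.5, -0.4, -0.1]
opening: 0.0003
grip_force: 0.0
```

Request:
arm_command:
  xyz:
    - [0, 0, -1]
    - [0, 0, -1]
    - [0, 0, 0]
  spin: [0, 0, 0]

```text
time: 5.6
tool_pos: [0.6419, -0.0183, 0.3257]
tool_rot: [3.14, 0.0, 1.541]
contact_force: [-3.9, -0.1, 11.4]
opening: 0.0004
grip_force: 5.1
```

Request:
arm_command:
  xyz:
    - [0, 0, -1]
    - [0, 0, -1]
    - [0, 0, 0]
  spin: [0, 0, 0]

```text
time: 5.9
tool_pos: [0.6417, -0.0182, 0.3255]
tool_rot: [3.139, 0.001, 1.541]
contact_force: [-7.4, 0.7, 19.4]
opening: 0.0002
grip_force: 9.8
```

Hard stop at TCP z 0.3255, so the strap top is at 147.5 mm: closed. I retreat to above the handle with the jaw half open and verify the hasp by depth.

Request:
arm_command:
  xyz:
    - [0, 0, 4]
    - [0, 0, 15]
    - [0, 0, 28]
    - [0, 0, 28]
    - [-11, -14, 0]
    - [-21, -25, 0]
    - [-25, -29, 0]
    - [-22, -25, 0]
    - [-14, -16, 0]
    - [0, 0, 0]
  spin: [0, 0, 0, 0, 0, 0, 0, 0, 0, 0]
  jaw: 0.1

```text
time: 6.9
tool_pos: [0.5477, -0.1291, 0.3969]
tool_rot: [-3.141, 0.001, 1.538]
contact_force: [-0.5, 1.2, -0.0]
opening: 0.0501
grip_force: 0.0
```

```bash
python3 - <<'E'
from h import *
s=snap('side','s2'); print(observe()['tool_pos'],observe()['opening'])
uvs=[(u,v) for v in range(165,200) for u in range(215,250)]
P=np.array([np.r_[dep(s,q),s['img'][q[1],q[0]].mean()] for q in uvs])
m=(P[:,0]>.625)&(P[:,0]<.66)&(P[:,1]>-.06)&(P[:,1]<.05)
D=P[m&(P[:,3]<75)]
print('dark pts',len(D),D.min(0),D.max(0)); print('max z',P[m][:,2].max())
b=cv2.resize(s['img'][140:210,195:295],None,fx=7,fy=7,interpolation=2)
cv2.imwrite('pics/e.png',b[:,:,::-1])
E
```

```text
[ 0.54855845 -0.12812707  0.39692121] 0.0502102013199477
dark pts 115 [ 0.62526284 -0.05699875  0.13569957 34.        ] [6.57575738e-01 2.86900094e-02 1.55451295e-01 7.46666667e+01]
max z 0.15545129483008235
```

View pics/e.png

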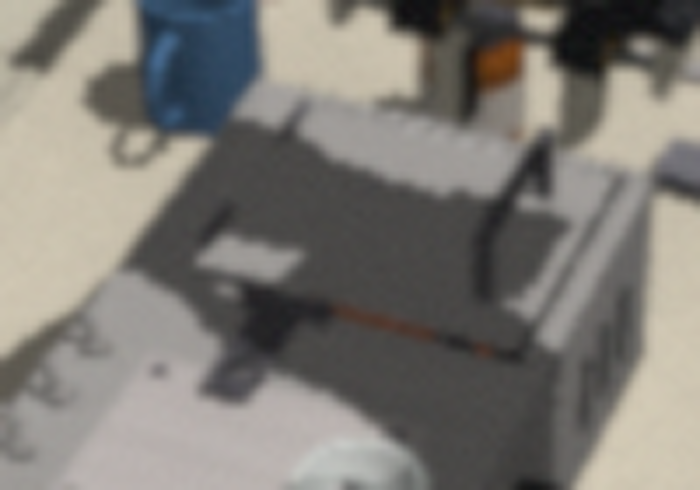

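The hasp lies flat over the staple (at about (245,350) in the crop, highest point under 156 mm). Next I descend on the handle and grip it.

Request:
arm_command:
  xyz:
    - [0, 0, -20]
    - [0, 0, -16]
    - [0, 0, -12]
    - [0, 0, -4]
    - [0, 0, 0]
  spin: [0, 0, 0, 0, 0]

```text
time: 7.45
tool_pos: [0.5493, -0.1269, 0.3442]
tool_rot: [-3.141, -0.0, 1.542]
contact_force: [0.4, 0.0, 0.2]
opening: 0.0507
grip_force: 0.0
```

Request:
arm_command:
  xyz:
    - [0, 0, 0]
    - [0, 0, 0]
    - [0, 0, 0]
    - [0, 0, 0]
    - [0, 0, 0]
    - [0, 0, 0]
  spin: [0, 0, 0, 0, 0, 0]
  jaw: -1
  squeeze: 25

```text
time: 8.05
tool_pos: [0.5482, -0.1273, 0.3448]
tool_rot: [-3.138, -0.0, 1.541]
contact_force: [-4.9, 0.3, 3.3]
opening: 0.0087
grip_force: 25.0
```

Request:
arm_command:
  xyz:
    - [2, 0, 6.5]
    - [2.5, 0, 6.5]
    - [2.8, 0, 6.3]
    - [2.8, -0.2, 6.2]
    - [3.3, -0.1, 6]
    - [3.4, -0.1, 5.9]
    - [3.8, -0.1, 5.7]
    - [3.9, -0.1, 5.6]
    - [0, 0, 0]
  spin: [0, 0, 0, 0, 0, 0, 0, 0, 0]

```text
time: 8.95
tool_pos: [0.5725, -0.128, 0.3945]
tool_rot: [-3.137, 0.0, 1.541]
contact_force: [-11.1, -1.3, 5.4]
opening: 0.009
grip_force: 25.0
```

Request:
arm_command:
  xyz:
    - [-1, 0, 0.8]
    - [3.5, -0.1, 6]
    - [3.8, -0.1, 5.5]
    - [4.6, -0.1, 5]
    - [4.7, -0.2, 4.8]
    - [5.1, -0.1, 4.5]
    - [5.2, -0.2, 4.4]
    - [5.5, -0.1, 4]
    - [5.6, -0.2, 4]
    - [0, 0, 0]
  spin: [0, 0, 0, 0, 0, 0, 0, 0, 0, 0]

```text
time: 9.95
tool_pos: [0.6109, -0.1292, 0.4336]
tool_rot: [3.14, 0.001, 1.541]
contact_force: [-3.5, -3.3, 1.6]
opening: 0.0092
grip_force: 25.0
```

Request:
arm_command:
  xyz:
    - [5.8, -0.1, 3.6]
    - [5.9, -0.2, 3.4]
    - [6, -0.2, 3]
    - [6.3, -0.2, 2.8]
    - [0, 0, 0]
    - [0, 0, 0]
  spin: [0, 0, 0, 0, 0, 0]

```text
time: 10.55
tool_pos: [0.6343, -0.1299, 0.447]
tool_rot: [3.14, 0.001, 1.541]
contact_force: [-4.6, -4.2, 4.6]
opening: 0.0089
grip_force: 25.0
```

```bash
python3 - <<'E'
from h import *
s=snap('side','s3'); t=snap('top','t3'); w=snap('wrist','w3'); o=observe(); print(o['tool_pos'],o['contact_force'])
for c,nm in ((s,'side'),(t,'top'),(w,'wrist')):
    P=np.array([np.r_[dep(c,(u,v)),u,v,c['img'][v,u].mean()] for v in range(0,384,1) for u in range(0,512,1) if c['depth'][v,u]>0 and c['depth'][v,u]<2.5])
    # machine coords rel. hinge
    q=P.copy(); a=np.radians(-1.6); d=P[:,:2]-[.699,-.131]
    q[:,0]=d[:,0]*np.cos(a)+d[:,1]*np.sin(a); q[:,1]=-d[:,0]*np.sin(a)+d[:,1]*np.cos(a); q[:,2]-=.141
    r=np.hypot(q[:,0],q[:,2]); ang=np.degrees(np.arctan2(q[:,2],-q[:,0]))
    m=(abs(q[:,1])<.078)&(r>.03)&(r<.2)&(ang>38)&(ang<62)
    L=q[m]; 
    if len(L)<20: print(nm,len(L)); continue
    for k in range(6):
        x,z=L[:,0],L[:,2]; f=np.polyfit(x,z,1); e=z-np.polyval(f,x); L=L[abs(e)<max(.004,1.5*e.std())] if k<5 else L
    print(nm,len(L),'angle',np.degrees(np.arctan(-f[0])),'std',e.std(),'line dist to hinge mm',1000*f[1]*np.cos(np.arctan(f[0])),'x',L[:,0].min(),L[:,0].max(),'u',L[:,3].min(),L[:,3].max(),'v',L[:,4].min(),L[:,4].max())
cv2.imwrite('pics/f.png',np.hstack([cv2.resize(s['img'][110:230,160:300],None,fx=2.8,fy=2.8)[:320],cv2.resize(w['img'],(400,320))[:, :]])[:320,:800,::-1])
E
```

```text
[ 0.63417804 -0.12989057  0.44697526] [-4.40237708 -4.34480832  3.70626954]
side 252 angle 49.42150423097893 std 0.0012092360993044714 line dist to hinge mm 3.3315047000816707 x -0.11721611754814788 -0.016926210301441636 u 226.0 263.0 v 135.0 173.0
top 185 angle 49.75652039433921 std 0.0018858606039157935 line dist to hinge mm 6.053672281316424 x -0.1143104871258802 -0.01576741455754065 u 282.0 330.0 v 159.0 182.0
wrist 17087 angle 49.50067704533876 std 0.000817825870633601 line dist to hinge mm 4.428804436198843 x -0.1175497728820175 -0.015365626969699068 u 145.0 311.0 v 99.0 301.0
```

View pics/f.png

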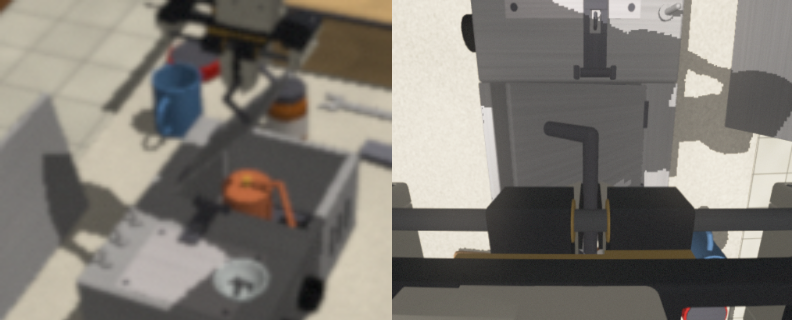

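All three cameras give 49.4–49.8°. The wrist view shows the hasp at (595,45) with the staple through its slot. I add half a degree and let it settle.

Request:
arm_command:
  xyz:
    - [1.2, 0, 0.5]
    - [0, 0, 0]
    - [0, 0, 0]
    - [0, 0, 0]
    - [0, 0, 0]
  spin: [0, 0, 0, 0, 0]

```text
time: 11.2
tool_pos: [0.6353, -0.1299, 0.4475]
tool_rot: [3.14, 0.001, 1.541]
contact_force: [-4.6, -4.3, 5.2]
opening: 0.0088
grip_force: 25.0
```

```bash
python3 - <<'E'
from h import *
c=snap('wrist','w4'); o=observe(); print(o['tool_pos'],o['contact_force'],abs(o['qvel']).max())
P=np.array([dep(c,(u,v)) for v in range(99,300,2) for u in range(145,311,2)])
a=np.radians(-1.6); d=P[:,:2]-[.699,-.131]; x=d[:,0]*np.cos(a)+d[:,1]*np.sin(a); y=-d[:,0]*np.sin(a)+d[:,1]*np.cos(a); z=P[:,2]-.141
g=np.degrees(np.arctan2(z,-x)); m=(abs(y)<.078)&(g>38)&(g<62)&(np.hypot(x,z)>.03)&(np.hypot(x,z)<.2); x,z=x[m],z[m]
for k in range(6):
    f=np.polyfit(x,z,1); e=abs(z-np.polyval(f,x)); k=e<.004; x,z=x[k],z[k]
ang=np.degrees(np.arctan(-f[0])); print(ang)
if 49.2<ang<50.8: print(hand_in())
E
```

```text
[ 0.63532214 -0.12994705  0.44746696] [-3.77618844 -4.45158876  4.77525062] 0.0011095683480751095
49.97062172326743
the job is handed in; nothing more can be done
None
```

I handed the job in with the hasp closed flat over the staple and the lid held still in the fingers at about 50° (49.97° by the wrist camera), after about 11 s of robot time.

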